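Switch off the curing lamp and push its counterweighted arm up out of the way

TASK

The coat on the half log slice has had its time under the lamp: press the red off button on the control pod fully down, and after that push the counterweighted lamp arm up, with your fingertips against its orange bumper bar (not the black hood on top), past its balance point so that it swings back onto its upper stop and stays raised by itself. Push it steadily, do not fling it. Do not grip or lift anything, never touch the still tacky slice, and leave the jar, cup and brush where they are.

Things in the scene. Friction and masses are not known exactly. Their poses are not given: they have to be found in the camera images.
- off_button_top (a point): centre of the top face of the red round off button (34 mm across) on the grey control pod (100 x 85 x 50 mm, fixed to the bench, yellow top plate). Unpressed, the top face is 68 mm above the bench and 6 mm above the black collar (50 mm across) round it. z up. The pod may stand left or right of the lamp
- off_button (a joint): travel of the red button in m: 0 released, 0.006 fully down. A spring pushes it back; it starts to move at 1.5 N and fully down takes 5 N
- hinge (a point): middle of the lamp arm's hinge axis, between the blue cheeks of the fixed stand, 115 mm above the bench. x points level from bumper to counterweight side (the way to push, seen from above), y along the axis, z up. Cheeks 108 mm apart outside, 173 mm high. Behind the hinge a steel counterweight (52 mm across, 70 mm wide) reaches 100 mm from the axis
- lamp (a joint): lamp arm angle in rad: 0 on its lower rest (start; slopes up towards the robot 22 degrees above level), growing as it is pushed up and over, 1.45 on its upper stop (15 degrees past upright). Balances at 0.80 to 0.90: let go below, it falls back; above, it swings damped to the upper stop by itself. To start it takes 5 to 7 N pushed level at the bumper bar, less higher up
- bumper_mid (a point): middle of the orange bumper bar at the lamp arm's free end: a level roller, free to turn, 24 mm thick, 170 mm long, parallel to the hinge axis and 215 mm from it (188 mm above the bench at lamp 0, about 315 mm at balance). Only 3 mm behind it sits the grey lamp head (80 x 160 x 30 mm). It circles about the hinge axis; seen from there its angle above level is lamp + 0.347 rad
- bumper: the orange bumper bar; origin at its middle; see point bumper_mid
- hood: black ribbed hood on top of the lamp head, 70 x 150 x 12 mm; origin at its centre, its own x axis runs along the arm towards the hinge; 160 mm from the hinge axis along the arm, set back 20 mm from the bumper bar. Not to be pushed or gripped
- slice: half-round slice of log with dark bark, freshly coated, lying under the lamp on three little feet: 190 mm across its straight edge (own y), 95 mm deep (own x), top 47 mm above the bench. Loose. Origin: middle of its 95 x 190 mm outline, at bench level
- slice_mid (a point): centre of the slice, 24 mm above the bench
- jar: amber glass jar with white cap, 68 mm across, 110 mm tall, loose; origin at the centre of its foot
- jar_mid (a point): centre of the jar, half-way up
- cup: white plastic mixing cup, 76 mm across the rim, 95 mm tall, loose; origin at the centre of its foot
- cup_mid (a point): centre of the cup, half-way up
- brush: paint brush lying on the bench, 170 mm long along its own x, loose
Not all that is in view belongs to the job. What is shaped like the part that bears off_button_top but green is not meant.

How it is judged (in metres and radians):
On the way, in this order (a step that is already met when the one before it is completed fails the run):
1. the red off button is pressed down (at least 5 of its 6 mm) while the lamp is still down (value of joint off_button above 0.005 m and value of joint lamp below 0.1 rad), for 0.05 s.
2. the button is released and the lamp arm is being pushed up by the fingers on its bumper bar (value of joint off_button below 0.002 m and value of joint lamp above 0.3 rad and contact force between the fingers and bumper above 0.2 N), for 0.1 s.
At the end, for the whole second after the job is handed in: the lamp arm rests on its upper stop (joint over 1.35 rad) and is still, the button is out again (under 2 mm), the slice lies within 6 mm and the jar, cup and brush within 15 mm of where they began (value of joint lamp above 1.35 rad and velocity of joint lamp between -0.05 and 0.05 rad/s and value of joint off_button below 0.002 m and distance of slice_mid from where it was at the start of the episode below 0.006 m and distance of each of jar_mid, cup_mid, brush from where it was at the start of the episode below 0.015 m); the robot touches nothing.
It fails at once if the robot touches the tacky slice (contact force between any of the fingers, the arm and slice above 0.3 N).
It fails at once if the lamp is pushed or gripped by its hood (over 2 N) (contact force between any of the fingers, the arm and hood above 2 N).
It fails at once if the lamp arm is flung up (over 2.5 rad/s) (velocity of joint lamp above 2.5 rad/s).
It fails at once if the slice, jar, cup or brush is lifted, carried or knocked away (slice 6 mm, others 15 mm) (distance of slice_mid from where it was at the start of the episode above 0.006 m or distance of any of jar_mid, cup_mid, brush from where it was at the start of the episode above 0.015 m).
It also fails if it takes over 64 s, if anything falls off the work surface, if the arm or the gripper's body presses on something with over 40 N, if the wrist force passes 120 N, or if a joint passes its speed limit or range.

ROBOT

A 6-joint arm with a two-finger parallel gripper is mounted at the origin on the work surface. World frame = base frame: x ahead of the robot, y to its left, z up, the work surface at z = 0. Lengths are in m, angles in degrees, forces in N, time in s.
With the tool pointing down it reaches from about 0.4 to 0.825 m from the base axis. Payload 7 kg.
Tool frame: the origin (TCP) lies on the front face of the gripper's body, between the roots of the fingers; the fingertips stand 66 mm ahead of it and the grasp point (between the pads) lies 47 mm ahead of it; z points along the fingers, y is the line along which they close (so a half turn about z gives the same grasp; the last joint's range is limited). The gripper opens to 88 mm and grips with 3 to 60 N. Pads are 19 mm wide; open, the fingers measure 130 mm over their backs; the gripper's body (78 mm by 193 mm) begins 47 mm behind the grasp point.
Start: joints at [89.502, 20.546, 0.682, 0, -70.136, -16.507], TCP at [0.197, 0.645, 0.292] pointing down, gripper open.
Joint ranges: [-176.03, 176.03], [-82.01, 121.73], [-58.28, 71.71], [-173.87, 95.51], [-174.79, -0.11], [-173.66, 173.66]. Speed limits (degrees/s): [136.94, 136.94, 172.46, 180, 180, 180].

INTERFACE

Orientations are given as [roll, pitch, yaw] about the fixed x, y, z axes, in that order (R = Rz(yaw) Ry(pitch) Rx(roll)).
In Python, from plant import ctrl gives the robot as it stands.
- The arm moves only by the tool send_rows, never from a script. Its argument "deltas" is a list of rows, each a list of 2 entries, a list of its own where there are three numbers: the shift along the tool's x, y, z each as a share of 800 mm, from -1 to 1, then the turn about the tool's z as a share of 90 degrees, from -1 to 1. A call has exactly 5 rows; each row is the pose to reach, as a shift and turn from the pose commanded when the call began, along the tool's axes at that moment; what a row does not reach only later rows make up. A row lasts 1/12 s, in which the tool goes at most 41.7 mm and 7.16 degrees, less where a joint would pass 70% of its speed; a pose out of reach is approached as far as the arm can. A call with a number of a shift or a turn outside -1 to 1 is refused whole. A call with a gripper value outside its range is refused whole. "gripper" is the opening, from 0 (shut) to 1 (fully open), set as the call begins (left out, the last holds). The fingers move at their own pace and stop on an object; the grip force is fixed at half the most. Time passes only in rows, so rows that repeat a pose let the fingers close, or fill a call up. It gives the time, the measured TCP pose, the force, the opening and the grip force at its end, in the units of the state.
- ctrl.get_obs(): the state, without advancing time (a new reading comes with each control period).
- ctrl.snapshot(name): name is "scene" or "top" or "wrist"; returns a dict with "color" (400x640x3 uint8, red, green, blue), "vertical_fov" (degrees; the focal length in pixels is half the picture's height over the tangent of half this angle, whatever the lens; pixels are square), "cx", "cy" (the principal point, pixels), "rvec" (rotation vector, rad) and "tvec" (3), from world to camera coordinates, as OpenCV has them. Camera axes: x right, y down, z forward; pixel columns grow to the right and rows downward; lengths in m; the calibration is good to about 2 mm. A picture is of the moment at which its call begins. There is no depth.
- ctrl.close_job(): hands the job in; it is judged then, once.
Trained networks look in a picture, given as the dict that the camera call returned (one of the last four; its "shot" number tells which), for a name from the list of things; names that differ only in an ending like _2 or _b are one class to them, and where a whole thing is asked for, a point or a joint stands for the part that bears it (a point fixed in the world has none). Each returns a list of dicts, best first, with "conf" (0 to 1); they miss things now and then, are a little off and sometimes report something else, mostly with a low value. They report only what shows in the picture. A call takes as long as a camera call. They do not tell look-alikes from the thing itself.
- ctrl.boxes_of(picture, thing): "xy" ([column, row] as shares, 0 to 1, of the picture: columns of its width, rows of its height, amid what is visible of it).
- ctrl.cut_out(picture, thing): "pixels" (400x640 bool, what is visible of it) and "xy" ([column, row] as shares, 0 to 1, of the picture: columns of its width, rows of its height, amid what is visible of it).
The state is a dict: "clock": time; "joint_pos": joint angles; "qvel": joint speeds; "tau": joint torques, N m; "tool_pos": TCP position; "orientation": TCP orientation; "force": force on the tool from outside, world axes, zero at the start; "moment": the same for the moment, N m; "opening": finger opening in m; "gripper_force": force on a finger pad.
Only numpy, scipy, OpenCV 4.12 (cv2) and the standard library are available. Lean on these libraries where they do the work, as an engineer would, in place of code of your own. Each camera call takes 0.05 s, during which the arm holds its last target. There are 200 camera calls.

## Working session

There is one attempt and no reset: what is moved stays moved. The work goes in short steps, Python scripts to look and compute and a tool call to move; the robot and the scene stay as the last step left them, time stands still between calls to the robot, and variables do not carry over. Pictures are saved under pics/ and viewed, at most 10 in all, crops included, and the job is handed in when it is done.

Besides the shell and the picture viewer there is one more tool, called after "Emit:" by a JSON object that holds its "api" and its "payload", one argument or row to a line. send_rows: Moves the arm, as the interface text tells. Shift numbers are shares of 800 mm and turn numbers shares of 90 degrees, none past 1 either way. Its arguments: {"type":"object","properties":{"deltas":{"type":"array","items":{"type":"array"}},"gripper":{"type":"number"}},"required":["deltas"]}

```bash
mkdir -p pics; cat > h.py <<'E'
import numpy as np, cv2
from plant import ctrl
def cam(p):
    f=200/np.tan(np.radians(p["vertical_fov"])/2)
    K=np.array([[f,0,p["cx"]],[0,f,p["cy"]],[0,0,1]]);R=cv2.Rodrigues(np.array(p["rvec"],float))[0]
    return K,R,np.array(p["tvec"],float)
def ray(p,uv):
    K,R,t=cam(p);d=R.T@np.linalg.inv(K)@np.array([uv[0],uv[1],1.]);return -R.T@t,d
def atz(p,uv,z):
    c,d=ray(p,uv);return c+d*(z-c[2])/d[2]
def proj(p,X):
    K,R,t=cam(p);q=K@(R@np.array(X,float)+t);return q[:2]/q[2]
def save(p,n,crop=None,s=1):
    im=p["color"][:,:,::-1]
    if crop: im=im[crop[1]:crop[3],crop[0]:crop[2]]
    cv2.imwrite("pics/"+n,cv2.resize(im,None,fx=s,fy=s,interpolation=cv2.INTER_CUBIC))
E
python3 - <<'E'
from h import *
for n in("scene","top"):
    p=ctrl.snapshot(n);save(p,n+".png")
    print(n,-cam(p)[1].T@cam(p)[2])
    Z=dict(off_button_top=.068,bumper=.188,hood=.19,slice=.047,jar=.055,cup=.05,brush=.01,hinge=.115)
    for k,z in Z.items():
        try:
            for b in ctrl.boxes_of(p,k)[:3]:
                uv=np.array(b["xy"])*[640,400];print(k,round(b["conf"],2),uv.round(),atz(p,uv,z).round(3))
        except Exception as e: print(k,e)
print(ctrl.get_obs())
E
```

```text
scene [ 1.18375914 -0.2920944   0.72572467]
off_button_top 0.52 [389. 146.] [0.375 0.428 0.068]
bumper 0.7 [311. 176.] [0.539 0.041 0.188]
bumper 0.52 [332. 198.] [0.64  0.044 0.188]
hood 0.65 [320. 185.] [0.587 0.042 0.19 ]
hood 0.43 [382. 180.] [0.642 0.184 0.19 ]
slice 0.77 [306. 230.] [0.577 0.006 0.047]
jar 0.66 [180. 242.] [ 0.468 -0.296  0.055]
cup 0.68 [202. 332.] [ 0.734 -0.312  0.05 ]
cup 0.16 [347. 248.] [0.684 0.066 0.05 ]
brush 0.79 [436. 238.] [0.741 0.316 0.01 ]
hinge 0.81 [347. 250.] [0.738 0.028 0.115]
hinge 0.33 [324. 183.] [0.498 0.104 0.115]
top [0.45848441 0.04869091 1.17987319]
off_button_top 0.59 [179. 281.] [0.372 0.42  0.068]
off_button_top 0.55 [174. 195.] [0.603 0.442 0.068]
bumper 0.66 [441. 238.] [ 0.477 -0.251  0.188]
bumper 0.61 [321. 219.] [0.527 0.04  0.188]
hood 0.9 [318. 195.] [0.584 0.047 0.19 ]
hood 0.63 [321. 222.] [0.519 0.04  0.19 ]
slice 0.93 [320. 228.] [0.51  0.042 0.047]
jar 0.73 [443. 240.] [ 0.475 -0.296  0.055]
cup 0.67 [447. 146.] [ 0.741 -0.321  0.05 ]
brush 0.81 [224. 153.] [0.735 0.319 0.01 ]
hinge 0.56 [315. 176.] [0.644 0.053 0.115]
hinge 0.2 [315. 194.] [0.597 0.053 0.115]
{'clock': 0.9, 'joint_pos': array([ 8.95011893e+01,  2.05449076e+01,  6.81410198e-01, -9.04758608e-04,
       -7.01378091e+01, -1.65055800e+01]), 'qvel': array([ 0.02868899,  0.04988958, -0.06501865,  0.021524  , -0.1000352 ,
        0.06284399]), 'tau': array([ 6.33361269e-04, -5.82357466e+01,  2.93303168e+01,  7.00245202e+00,
        1.26187911e-02, -1.14725006e-05]), 'tool_pos': array([0.19742192, 0.64544197, 0.29217063]), 'orientation': array([ 1.79998506e+02,  4.44656720e-04, -1.70046982e+01]), 'force': array([-0.0276106 ,  0.49846896, -0.77729586]), 'moment': array([-0.01838828, -0.00549063,  0.02963755]), 'gripper_force': 0.0, 'opening': 0.0880102127644435}
```

View pics/scene.png

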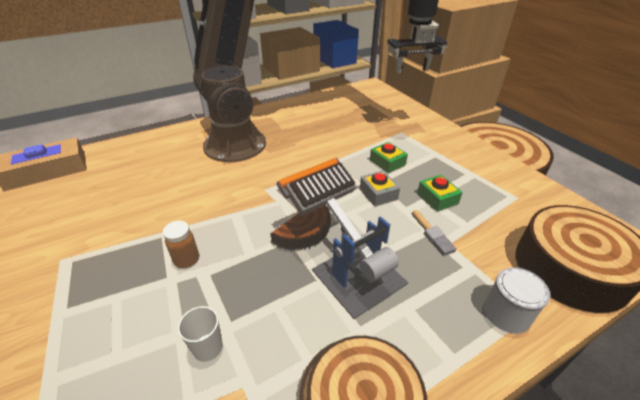

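View pics/top.png

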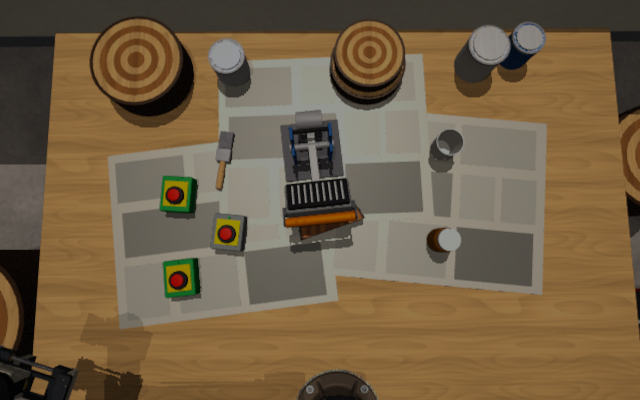

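Look-alikes for the off button: scene (389,149) and (440,185) in green housings, and (380,182) in a grey one. In the top view the green ones are at (178,195) and (180,280), and the grey one is at (228,233). The grey pod matches the description, so I'll check it in a crop.

```bash
python3 - <<'E'
from h import *
def tri(a,b):
    c1,d1=ray(*a);c2,d2=ray(*b);A=np.c_[d1,-d2];s=np.linalg.lstsq(A,c2-c1,rcond=None)[0]
    P,Q=c1+s[0]*d1,c2+s[1]*d2;return ((P+Q)/2).round(4),np.linalg.norm(P-Q).round(4)
def blob(p,lo,hi,win,smin=150):
    h=cv2.cvtColor(p["color"],cv2.COLOR_RGB2HSV).astype(int)
    H=(h[...,0]+10)%180
    m=(H>=lo)&(H<hi)&(h[...,1]>smin)&(h[...,2]>90);w=np.zeros_like(m);x0,y0,x1,y1=win;w[y0:y1,x0:x1]=1;m&=w
    return m
t=ctrl.snapshot("top");s=ctrl.snapshot("scene")
mt=blob(t,4,14,(212,218,244,248));ms=blob(s,4,14,(366,168,394,192))
ct=np.argwhere(mt).mean(0)[::-1];cs=np.argwhere(ms).mean(0)[::-1]
print(mt.sum(),ms.sum(),ct,cs,tri((t,ct),(s,cs)),atz(t,ct,.067),atz(s,cs,.066))
for n,p,w in(("t",t,(278,205,365,232)),("s",s,(270,155,360,195))):
    m=blob(p,14,27,w,170).astype(np.uint8)
    r=cv2.minAreaRect(np.argwhere(m)[:,::-1].astype(np.float32));print(n,m.sum(),r)
    b=cv2.boxPoints(r);i=np.argsort(b[:,0]);e=[b[i[:2]].mean(0),b[i[2:]].mean(0)]
    for q in e: print(q,atz(p,q,.188).round(4))
a=cv2.resize(t["color"][110:260,190:370,::-1],None,fx=4,fy=4,interpolation=2)
b=cv2.resize(s["color"][130:290,260:470,::-1],None,fx=3,fy=3,interpolation=2)
cv2.imwrite("pics/ca.png",a);cv2.imwrite("pics/cb.png",b)
E
```

```text
120 61 [225.35       233.16666667] [379.3442623  176.93442623] (array([0.4977, 0.2992, 0.0635]), np.float64(0.0001)) [0.49753252 0.29840558 0.067     ] [0.50028208 0.29701437 0.066     ]
t 532 ((322.8762512207031, 219.26239013671875), (10.845905303955078, 76.12034606933594), 84.2894058227539)
[285.00497 223.04951] [0.5167 0.1267 0.188 ]
[360.74753 215.47527] [ 0.5337 -0.0578  0.188 ]
s 352 ((308.2124328613281, 171.34652709960938), (7.3225202560424805, 60.22772979736328), 66.25050354003906)
[280.64877 183.47455] [ 0.5319 -0.0368  0.188 ]
[335.7761 159.2185] [0.5072 0.1341 0.188 ]
```

View pics/ca.png

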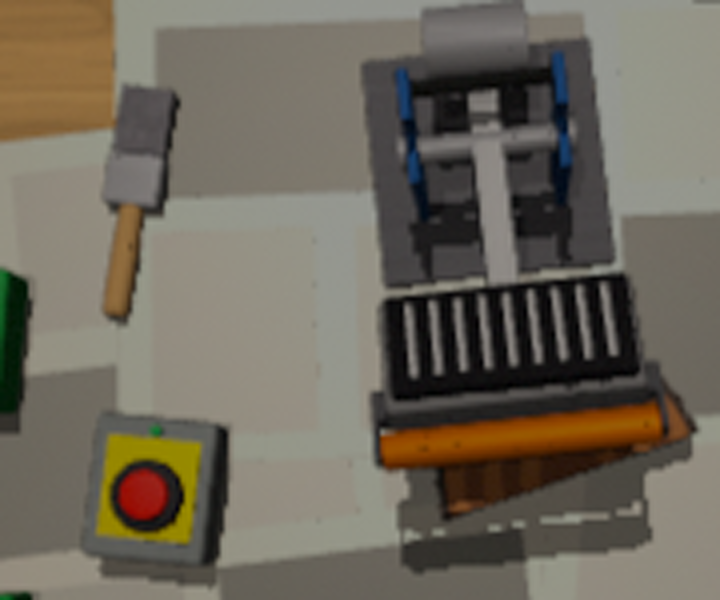

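View pics/cb.png

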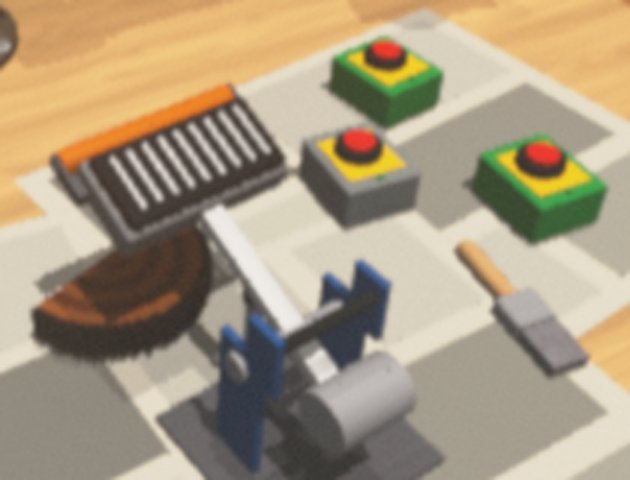

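The crop confirms it: a grey pod with a yellow plate and red button, at top-view pixel (225.5,233), which puts it at world (0.498, 0.298). The bumper runs from (285,222) to (356,215), and the axle centre is near (312,145). I'll close the fingers and head over the button, turning to yaw of about +6.

Emit:
{"api": "send_rows", "payload": {
  "deltas": [
    [[0.042,0.027,0],-0.06],
    [[0.085,0.053,0],-0.13],
    [[0.127,0.08,0],-0.19],
    [[0.17,0.106,0],-0.256],
    [[0.212,0.133,0],-0.256]
  ],
  "gripper": 0
}}

```text
clock: 1.42
tool_pos: [0.3293, 0.4927, 0.2923]
orientation: [-180.0, -0.0, 6.4]
force: [0.5, 0.9, 0.9]
opening: 0.0596
gripper_force: 0.0
```

```bash
cat >> h.py <<'E'
from scipy.spatial.transform import Rotation as Ro
def togo(X):
    o=ctrl.get_obs();R=Ro.from_euler('xyz',o["orientation"],degrees=True).as_matrix()
    return (R.T@(np.array(X)-o["tool_pos"])/.8).round(4)
def st():
    o=ctrl.get_obs();print(o["clock"],o["tool_pos"].round(4),o["orientation"].round(2),o["force"].round(2),o["opening"].round(4),o["joint_pos"].round(1))
E
python3 - <<'E'
from h import *
st();print(togo([.498,.298,.20]))
t=ctrl.snapshot("top")
for uv,z in(((285,222.5),.188),((355.8,214.5),.188),((320.4,218.5),.188),((312,145),.115),((290.7,147),.115),((333,143),.115)): print(uv,atz(t,uv,z).round(4))
s=ctrl.snapshot("scene")
for uv in((260+58/3,130+160/3),(260+233/3,130+92/3)): print("s",atz(s,uv,.188).round(4))
E
```

```text
Traceback (most recent call last):
  File "h.py", line 22, in st
    o=ctrl.get_obs();print(o["clock"],o["tool_pos"].round(4),o["orientation"].round(2),o["force"].round(2),o["opening"].round(4),o["joint_pos"].round(1))
                                                                                                           ^^^^^^^^^^^^^^^^^^
AttributeError: 'float' object has no attribute 'round'
```

```bash
sed -i 's/o\["opening"\].round(4)/round(o["opening"],4)/' h.py
python3 - <<'E'
from h import *
st();print(togo([.498,.298,.20]))
t=ctrl.snapshot("top")
for uv,z in(((285,222.5),.188),((355.8,214.5),.188),((320.4,218.5),.188),((312,145),.115),((290.7,147),.115),((333,143),.115)): print(uv,atz(t,uv,z).round(4))
s=ctrl.snapshot("scene")
for uv in((260+58/3,130+160/3),(260+233/3,130+92/3)): print("s",atz(s,uv,.188).round(4))
st()
E
```

```text
1.4167 [0.3293 0.4927 0.2923] [-1.7998e+02 -1.0000e-02  6.4400e+00] [0.53 0.93 0.9 ] 0.0596 [ 75.1  12.8 -10.1   0.  -67.   21.3]
[0.1821 0.2655 0.1154]
(285, 222.5) [0.518  0.1267 0.188 ]
(355.8, 214.5) [ 0.5362 -0.0458  0.188 ]
(320.4, 218.5) [0.5271 0.0405 0.188 ]
(312, 145) [0.7287 0.0606 0.115 ]
(290.7, 147) [0.7237 0.1175 0.115 ]
(333, 143) [0.7337 0.0045 0.115 ]
s [ 0.5298 -0.0393  0.188 ]
s [0.5154 0.1349 0.188 ]
1.5167 [0.3311 0.4903 0.2928] [ 1.7999e+02 -1.0000e-02  5.8300e+00] [ 0.22 -0.68 -0.19] 0.0517 [ 74.9  12.7 -10.2   0.  -67.1  20.9]
```

Emit:
{"api": "send_rows", "payload": {
  "deltas": [
    [[0.03,0.042,0],0],
    [[0.06,0.085,0],0],
    [[0.09,0.128,0],0],
    [[0.12,0.17,0],0],
    [[0.148,0.21,0],0]
  ]
}}

```text
clock: 1.93
tool_pos: [0.4648, 0.3382, 0.2925]
orientation: [-180.0, -0.0, 6.1]
force: [0.9, -0.2, -0.7]
opening: 0.0185
gripper_force: 0.0
```

Emit:
{"api": "send_rows", "payload": {
  "deltas": [
    [[0.02,0.03,0.04],0],
    [[0.035,0.05,0.08],0],
    [[0.035,0.05,0.1],0],
    [[0.035,0.05,0.1],0],
    [[0.035,0.05,0.1],0]
  ]
}}

```text
clock: 2.35
tool_pos: [0.496, 0.3026, 0.2119]
orientation: [179.9, 0.1, 6.0]
force: [-0.4, 0.6, 0.8]
opening: 0.0004
gripper_force: 0.0
```

```bash
python3 - <<'E'
from h import *
w=ctrl.snapshot("wrist");save(w,"w.png");st();print(togo([.498,.298,.16]))
print(proj(w,[.498,.298,.068]))
h=cv2.cvtColor(w["color"],cv2.COLOR_RGB2HSV).astype(int);m=(((h[...,0]<5)|(h[...,0]>174))&(h[...,1]>150)&(h[...,2]>80)).astype(np.uint8)
n,l,S,C=cv2.connectedComponentsWithStats(m)
for i in range(1,n):
    if S[i,4]>100: print(S[i],C[i],atz(w,C[i],.068))
E
```

```text
2.4 [0.4963 0.3035 0.2132] [-1.7999e+02 -6.0000e-02  6.0700e+00] [-0.23 -0.33  0.93] 0.0001 [ 50.7  15.5 -17.6   0.  -56.9  45.3]
[0.0013 0.0071 0.0665]
[322.11435496 198.47977384]
[ 124   22   47   48 1725] [146.4626087   45.63594203] [0.60470107 0.44448885 0.068     ]
[ 302  181   38   37 1084] [320.42712177 198.69833948] [0.49764644 0.29945364 0.068     ]
[162 290  33  12 291] [177.42611684 296.52920962] [0.38457898 0.4271993  0.068     ]
```

View pics/w.png

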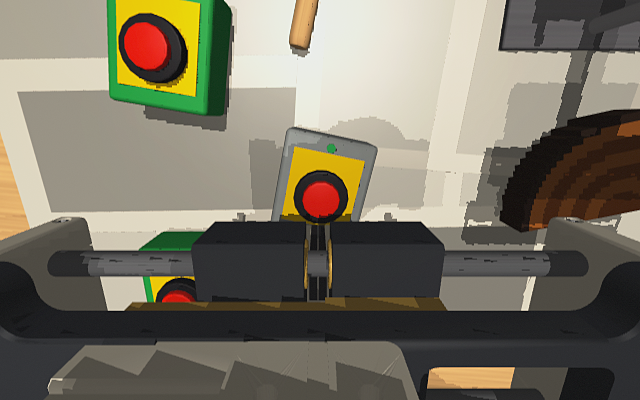

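The wrist view shows the grey pod's button at (321,199), just ahead of the closed tips, and gives (0.498, 0.299). I'll centre over it and descend to just above it.

Emit:
{"api": "send_rows", "payload": {
  "deltas": [
    [[0.001,0.006,0.03],0],
    [[0.001,0.006,0.06],0],
    [[0.001,0.006,0.08],0],
    [[0.001,0.006,0.09],0],
    [[0.001,0.006,0.095],0]
  ]
}}

```text
clock: 2.82
tool_pos: [0.4972, 0.2991, 0.1366]
orientation: [-180.0, -0.0, 6.1]
force: [0.4, -0.6, -0.3]
opening: 0.0004
gripper_force: 0.0
```

Emit:
{"api": "send_rows", "payload": {
  "deltas": [
    [[0,0,0.003],0],
    [[0,0,0.005],0],
    [[0,0,0.007],0],
    [[0,0,0.008],0],
    [[0,0,0.008],0]
  ]
}}

```text
clock: 3.23
tool_pos: [0.4978, 0.2988, 0.1307]
orientation: [-179.9, -0.1, 6.1]
force: [-0.1, 1.8, 3.9]
opening: 0.0007
gripper_force: 1.6
```

Emit:
{"api": "send_rows", "payload": {
  "deltas": [
    [[0,0,0.002],0],
    [[0,0,0.003],0],
    [[0,0,0.004],0],
    [[0,0,0.005],0],
    [[0,0,0.005],0]
  ]
}}

```text
clock: 3.65
tool_pos: [0.4978, 0.2988, 0.1279]
orientation: [-179.9, -0.1, 6.1]
force: [-6.0, 2.0, 18.2]
opening: 0.0008
gripper_force: 9.4
```

Bottomed at 18 N. Next I retract and go round to the robot side of the bumper.

Emit:
{"api": "send_rows", "payload": {
  "deltas": [
    [[0,0,-0.02],0],
    [[0,0,-0.06],0],
    [[0,0,-0.11],0],
    [[0,0,-0.16],0],
    [[0,0,-0.21],0]
  ]
}}

```text
clock: 4.07
tool_pos: [0.4967, 0.2969, 0.2949]
orientation: [179.9, 0.1, 6.0]
force: [0.4, 0.6, 0.9]
opening: 0.0005
gripper_force: 0.0
```

Emit:
{"api": "send_rows", "payload": {
  "deltas": [
    [[-0.03,0.03,0],0],
    [[-0.07,0.06,0],0],
    [[-0.08,0.1,0],0],
    [[-0.08,0.15,0],0],
    [[-0.08,0.2,0],0]
  ]
}}

```text
clock: 4.48
tool_pos: [0.4491, 0.1304, 0.2937]
orientation: [180.0, 0.0, 6.1]
force: [1.5, -1.4, 0.1]
opening: 0.0005
gripper_force: 0.0
```

```bash
python3 - <<'E'
from h import *
st();print(togo([.455,.033,.24]))
w=ctrl.snapshot("top");save(w,"t2.png",(180,100,400,300),3)
h=cv2.cvtColor(w["color"],cv2.COLOR_RGB2HSV)
for n in("slice","brush","bumper"):
    for b in ctrl.boxes_of(w,n)[:2]:print(n,b["conf"],np.array(b["xy"])*[640,400])
E
```

```text
4.4833 [0.4491 0.1304 0.2937] [1.7999e+02 3.0000e-02 6.1500e+00] [ 1.48 -1.38  0.07] 0.0005 [ 40.4   0.5 -24.2  -0.  -65.3  55.7]
[-0.0057  0.1218  0.0672]
slice 0.72 [327.168 226.8  ]
slice 0.43 [315.072 198.2  ]
brush 0.56 [222.272 150.8  ]
bumper 0.95 [321.024 217.32 ]
bumper 0.26 [447.872 146.32 ]
```

Emit:
{"api": "send_rows", "payload": {
  "deltas": [
    [[-0.005,0.04,0],0],
    [[-0.005,0.08,0.02],0],
    [[-0.005,0.115,0.045],0],
    [[-0.005,0.122,0.067],0],
    [[-0.005,0.122,0.067],0]
  ]
}}

```text
clock: 5.1
tool_pos: [0.4549, 0.0333, 0.2366]
orientation: [179.9, 0.4, 5.9]
force: [-2.0, 0.1, -1.1]
opening: 0.0004
gripper_force: 0.0
```

```bash
python3 - <<'E'
from h import *
st()
# plan: finger axis poses along arc
u=np.array([np.cos(.10),np.sin(.10)]);H=np.array([.729,.0605])
for L in np.arange(0,1.45,.1):
    a=L+.347;b=H-.215*np.cos(a)*u;c=b-.0215*u
    print(round(L,2),b.round(3),togo([c[0],c[1],.115+.215*np.sin(a)-.018+.066]))
w=ctrl.snapshot("scene");save(w,"s2.png",(220,80,420,230),4)
E
```

```text
5.1 [0.4549 0.0333 0.2366] [179.91   0.36   5.91] [-2.01  0.15 -1.07] 0.0004 [ 29.    2.5 -30.2  -0.1 -57.7  66.9]
0.0 [0.528 0.04 ] [0.0647 0.0006 0.0003]
0.1 [0.536 0.041] [ 0.0749  0.0006 -0.0246]
0.2 [0.546 0.042] [ 0.0876  0.0007 -0.0483]
0.3 [0.558 0.043] [ 0.1025  0.0008 -0.0706]
0.4 [0.572 0.045] [ 0.1197  0.0009 -0.0913]
0.5 [0.587 0.046] [ 0.1387  0.001  -0.1102]
0.6 [0.604 0.048] [ 0.1596  0.0011 -0.1271]
0.7 [0.622 0.05 ] [ 0.1821  0.0012 -0.1418]
0.8 [0.641 0.052] [ 0.2059  0.0013 -0.1542]
0.9 [0.661 0.054] [ 0.2309  0.0014 -0.1642]
1.0 [0.682 0.056] [ 0.2567  0.0015 -0.1716]
1.1 [0.703 0.058] [ 0.2831  0.0015 -0.1764]
1.2 [0.724 0.06 ] [ 0.3099  0.0016 -0.1786]
1.3 [0.745 0.062] [ 0.3368  0.0017 -0.178 ]
1.4 [0.766 0.064] [ 0.3634  0.0018 -0.1748]
```

View pics/s2.png

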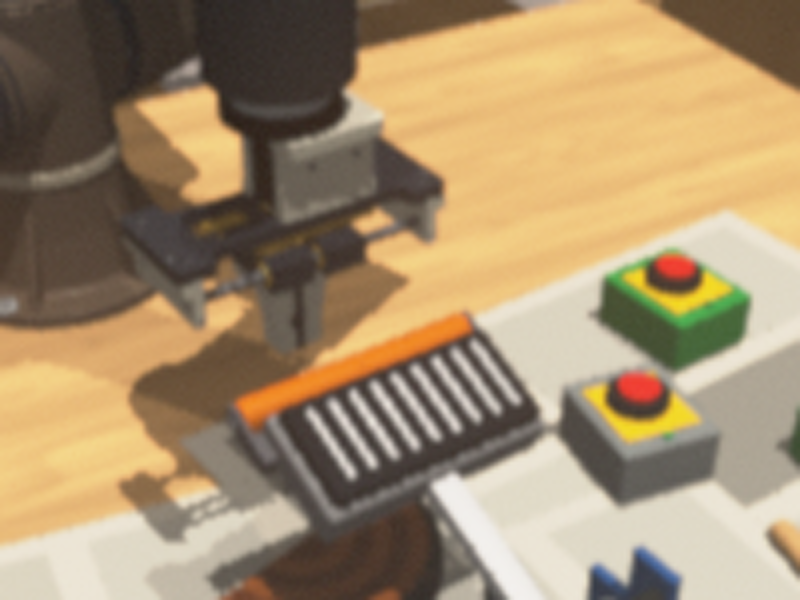

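The scene crop shows the closed fingertips at (295,340), on the robot side of the orange bar and level with its middle. Next, make gentle contact.

Emit:
{"api": "send_rows", "payload": {
  "deltas": [
    [[0.02,0,0],0],
    [[0.04,0,0],0],
    [[0.05,0.001,0],0],
    [[0.056,0.001,0],0],
    [[0.058,0.001,0],0]
  ]
}}

```text
clock: 5.57
tool_pos: [0.5033, 0.0396, 0.2402]
orientation: [-180.0, 0.0, 6.1]
force: [-1.2, 0.2, -0.1]
opening: 0.0004
gripper_force: 0.6
```

Emit:
{"api": "send_rows", "payload": {
  "deltas": [
    [[0.002,0,0],0],
    [[0.004,0,0],0],
    [[0.006,0,0],0],
    [[0.007,0,0],0],
    [[0.007,0,0],0]
  ]
}}

```text
clock: 5.98
tool_pos: [0.5062, 0.0396, 0.2394]
orientation: [-180.0, 0.2, 6.0]
force: [-6.4, 3.7, 0.2]
opening: 0.0008
gripper_force: 3.0
```

Contact came where predicted, so I follow the arc, about 0.2 rad per call.

Emit:
{"api": "send_rows", "payload": {
  "deltas": [
    [[0.006,0,-0.01],0],
    [[0.01,0,-0.02],0],
    [[0.014,0,-0.03],0],
    [[0.019,0,-0.04],0],
    [[0.024,0,-0.049],0]
  ]
}}

```text
clock: 6.4
tool_pos: [0.5271, 0.0416, 0.2801]
orientation: [-180.0, 0.0, 6.0]
force: [-3.5, 2.6, 0.1]
opening: 0.0007
gripper_force: 1.6
```

```bash
cat > w.py <<'E'
from h import *
import sys
st();o=ctrl.get_obs()
w=ctrl.snapshot("scene");save(w,sys.argv[1],(220,60,420,210),4)
u=np.array([np.cos(.10),np.sin(.10)])
d=(np.array([.729,.0605])-o["tool_pos"][:2])@u-.0215
print("L if touching",np.arccos(d/.215)-.347,"bumper above tip",.115+np.sqrt(.215**2-d*d)-o["tool_pos"][2]+.066)
E
python3 w.py s3.png
```

```text
6.4 [0.5271 0.0416 0.2801] [-1.7997e+02  2.0000e-02  6.0500e+00] [-3.52  2.62  0.05] 0.0007 [ 25.8   7.3 -18.7  -0.  -64.1  70.3]
L if touching 0.22091783055748193 bumper above tip 0.01656618327252371
```

View pics/s3.png

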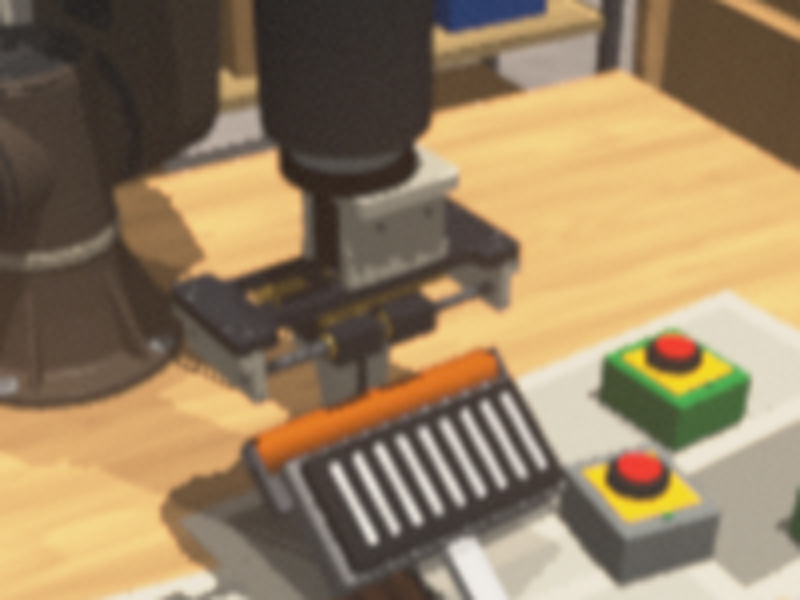

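The bar is rising: its middle is now at crop (375,405), with the tips behind it and the hood clear. Continuing.

Emit:
{"api": "send_rows", "payload": {
  "deltas": [
    [[0.006,0,-0.009],0],
    [[0.012,0,-0.018],0],
    [[0.018,0,-0.027],0],
    [[0.025,0,-0.035],0],
    [[0.032,0,-0.043],0]
  ]
}}

```text
clock: 6.87
tool_pos: [0.5538, 0.044, 0.3146]
orientation: [180.0, -0.0, 6.0]
force: [-2.4, 1.3, -0.4]
opening: 0.0006
gripper_force: 0.7
```

Emit:
{"api": "send_rows", "payload": {
  "deltas": [
    [[0.008,0,-0.008],0],
    [[0.016,0,-0.015],0],
    [[0.024,0,-0.022],0],
    [[0.032,0,-0.029],0],
    [[0.04,0,-0.036],0]
  ]
}}

```text
clock: 7.28
tool_pos: [0.5857, 0.0473, 0.343]
orientation: [180.0, -0.0, 6.0]
force: [-0.4, 0.4, -0.6]
opening: 0.0
gripper_force: 0.4
```

```bash
python3 w.py s4.png
```

```text
7.2833 [0.5857 0.0473 0.343 ] [ 1.7998e+02 -1.0000e-02  6.0300e+00] [-0.37  0.36 -0.61] 0.0 [ 23.7  10.7  -6.2   0.  -73.1  72.3]
L if touching 0.6182630722805962 bumper above tip 0.014753720495288003
```

Emit:
{"api": "send_rows", "payload": {
  "deltas": [
    [[0.009,0,-0.004],0],
    [[0.018,0,-0.009],0],
    [[0.027,0,-0.014],0],
    [[0.036,0,-0.019],0],
    [[0.046,0,-0.024],0]
  ]
}}

```text
clock: 7.75
tool_pos: [0.6223, 0.0513, 0.3622]
orientation: [180.0, -0.0, 6.0]
force: [0.1, -0.2, -0.5]
opening: -0.0001
gripper_force: 0.2
```

Emit:
{"api": "send_rows", "payload": {
  "deltas": [
    [[0.01,0,-0.003],0],
    [[0.02,0,-0.006],0],
    [[0.03,0,-0.009],0],
    [[0.04,0,-0.012],0],
    [[0.05,0,-0.015],0]
  ]
}}

```text
clock: 8.17
tool_pos: [0.6621, 0.0556, 0.3738]
orientation: [-180.0, 0.0, 6.0]
force: [-0.7, 0.4, -0.6]
opening: 0.0002
gripper_force: 0.0
```

```bash
python3 w.py s5.png
```

```text
8.1667 [0.6621 0.0556 0.3738] [-1.80e+02  1.00e-02  6.04e+00] [-0.74  0.36 -0.6 ] 0.0002 [ 21.6  17.5   6.7  -0.  -79.3  74.5]
L if touching 1.0103203943067203 bumper above tip 0.017290620823126712
```

View pics/s5.png

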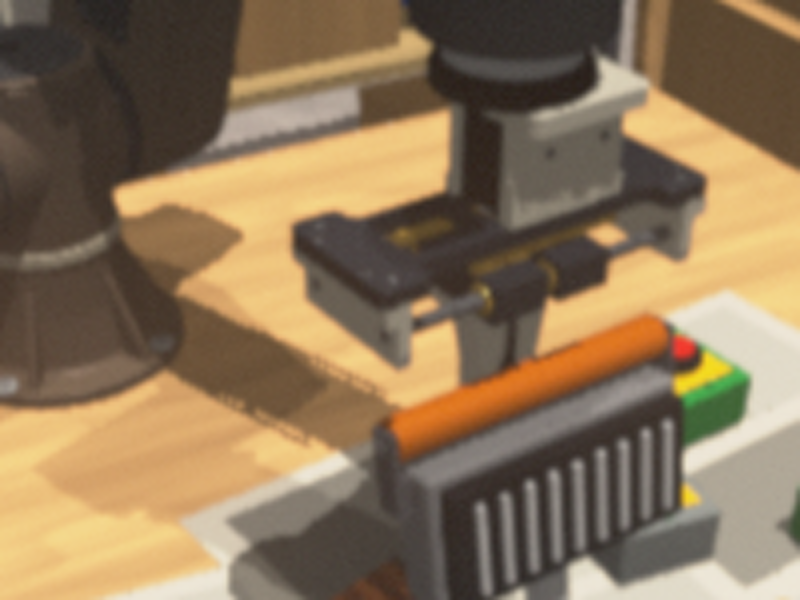

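The arm is near 1.0 rad, past the balance point, and contact force has almost gone. I'll hold here and let it swing.

Emit:
{"api": "send_rows", "payload": {
  "deltas": [
    [[0.004,0,0],0],
    [[0.008,0,0],0],
    [[0.01,0,0],0],
    [[0.01,0,0],0],
    [[0.01,0,0],0]
  ]
}}

```text
clock: 8.63
tool_pos: [0.6691, 0.0563, 0.3737]
orientation: [-180.0, 0.0, 6.0]
force: [0.1, 0.0, -0.1]
opening: 0.0004
gripper_force: 0.0
```

Emit:
{"api": "send_rows", "payload": {
  "deltas": [
    [[0,0,0],0],
    [[0,0,0],0],
    [[0,0,0],0],
    [[0,0,0],0],
    [[0,0,0],0]
  ]
}}

```text
clock: 9.05
tool_pos: [0.6691, 0.0563, 0.3738]
orientation: [-180.0, -0.0, 6.0]
force: [-0.4, -0.3, -0.1]
opening: 0.0004
gripper_force: 0.0
```

Emit:
{"api": "send_rows", "payload": {
  "deltas": [
    [[0,0,0],0],
    [[0,0,0],0],
    [[0,0,0],0],
    [[0,0,0],0],
    [[0,0,0],0]
  ]
}}

```text
clock: 9.47
tool_pos: [0.6692, 0.0563, 0.3737]
orientation: [-180.0, 0.0, 6.0]
force: [0.6, -0.6, -0.9]
opening: 0.0005
gripper_force: 0.0
```

```bash
python3 w.py s6.png
```

```text
9.4667 [0.6692 0.0563 0.3737] [-180.      0.      6.04] [ 0.58 -0.6  -0.89] 0.0005 [ 21.4  18.2   7.7  -0.  -79.5  74.6]
L if touching 1.0441696690859017 bumper above tip 0.018797377635536516
```

View pics/s6.png

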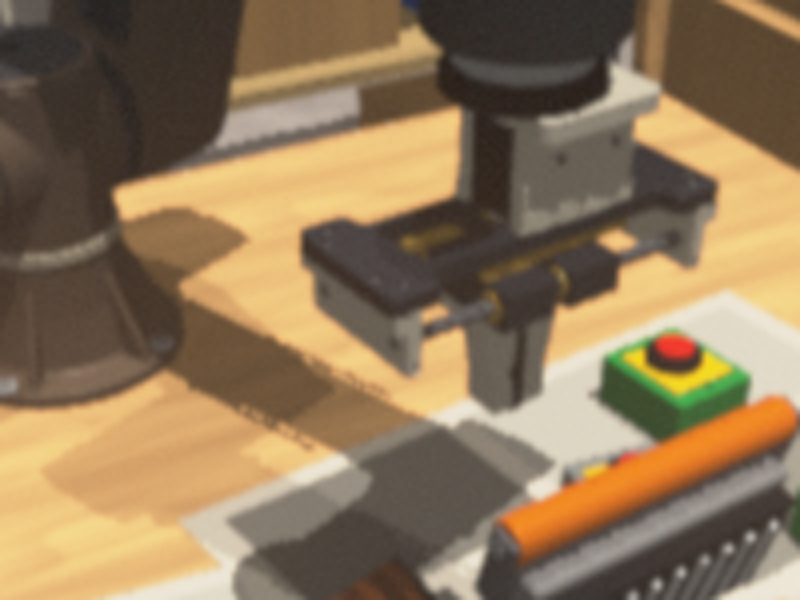

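The lamp has swung over and left the fingers: the bar is now at crop (500–795, 410–540). I'll back off and check that it is still.

Emit:
{"api": "send_rows", "payload": {
  "deltas": [
    [[-0.03,0,0],0],
    [[-0.06,0,0],0],
    [[-0.09,0,0],0],
    [[-0.12,0,0],0],
    [[-0.12,0,0],0]
  ]
}}

```text
clock: 9.93
tool_pos: [0.5706, 0.0456, 0.3751]
orientation: [-179.9, -0.1, 6.0]
force: [-0.3, 0.5, 0.0]
opening: 0.0003
gripper_force: 0.0
```

Emit:
{"api": "send_rows", "payload": {
  "deltas": [
    [[0,0,0],0],
    [[0,0,0],0],
    [[0,0,0],0],
    [[0,0,0],0],
    [[0,0,0],0]
  ]
}}

```text
clock: 10.35
tool_pos: [0.5743, 0.0463, 0.3732]
orientation: [180.0, 0.0, 6.0]
force: [0.5, -0.3, -0.0]
opening: 0.0003
gripper_force: 0.0
```

```bash
python3 - <<'E'
from h import *
def c(p):
    h=cv2.cvtColor(p["color"],cv2.COLOR_RGB2HSV);m=(h[...,0]>5)&(h[...,0]<17)&(h[...,1]>190)&(h[...,2]>120);m[:100]=0;m[260:]=0;m[:,:300]=0;m[:,460:]=0
    return np.argwhere(m).mean(0)[::-1],m.sum()
a=ctrl.snapshot("scene");ca=c(a)
for i in range(6): b=ctrl.snapshot("scene")
print(ca,c(b))
for L in(1.25,1.35,1.45):
    q=L+.347;u=np.array([np.cos(.1),np.sin(.1)]);B=np.array([.729,.0605])-.215*np.cos(q)*u
    print(L,proj(b,[*B,.115+.215*np.sin(q)]))
for n,z in dict(slice=.047,jar=.055,cup=.05,brush=.01).items():
    for d in ctrl.boxes_of(b,n)[:1]: print(n,(np.array(d["xy"])*[640,400]).round())
st();save(b,"s7.png")
E
```

```text
(array([382.69656992, 177.70580475]), np.int64(758)) (array([382.60130719, 177.75294118]), np.int64(765))
1.25 [366.91958698 166.17595144]
1.35 [374.36353267 172.3460132 ]
1.45 [381.85561366 179.60427736]
slice [305. 230.]
jar [181. 241.]
cup [202. 335.]
brush [436. 237.]
10.9 [0.5737 0.0462 0.3738] [-180.      0.      6.04] [ 0.77 -0.46  0.43] 0.0003 [ 24.1   8.8  -4.6  -0.  -76.6  72. ]
```

View pics/s7.png

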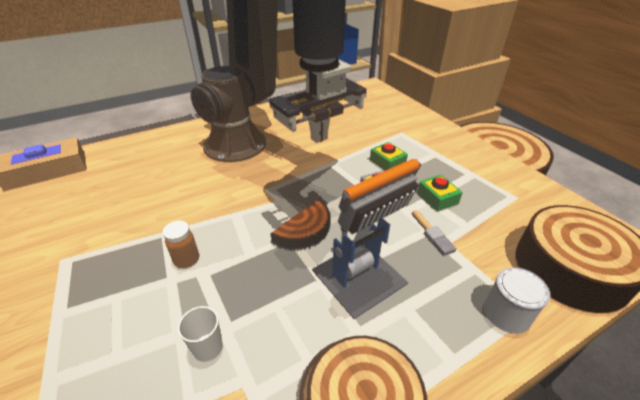

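The bar sits still at (383,178), which matches 1.45 rad. The slice, jar, cup and brush are where they started and the tool is clear, so I'm handing in.

```bash
python3 -c "
from plant import ctrl
print(ctrl.close_job())"
```

```text
the job is handed in; nothing more can be done
None
```

I pressed the red off button fully down, then pushed the lamp arm up by its bumper bar; it stays raised on its upper stop, with the slice, jar, cup and brush where they were, and I've handed the job in (no verdict was returned).

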